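# Show the tassel bead to the camera, quarter turn in the dish

## Robot

A 6-joint arm with a two-finger parallel gripper is mounted at the origin on the work surface. World frame = base frame: x ahead of the robot, y to its left, z up, the work surface at z = 0. Lengths are in m, angles in rad, forces in N, time in s.
With the tool pointing down it reaches from about 0.375 to 0.825 m from the base axis. Payload 5.5 kg.
Tool frame: the origin (TCP) lies at the very end of the fingers, on their centre line; the grasp point (between the pads) lies 19 mm behind it; z points along the fingers, y is the line along which they close (so a half turn about z gives the same grasp; the last joint's range is limited). The gripper opens to 85 mm and grips with 20 to 120 N. Pads are 22 mm wide; open, the fingers measure 114 mm over their backs; the gripper's body (76 mm by 85 mm) begins 54 mm behind the grasp point. The pads swing forward as they close: fully open they stand 13 mm farther back than shut.
Start: joints at [1.259, 0.314, -0.047, 1.21, 0, 1.571], TCP at [0.184, 0.571, 0.195] pointing down, gripper open.
Joint ranges: [-2.67, 2.67], [-0.69, 1.73], [-1.03, 1.25], [-2.08, 2.16], [-1.42, 1.45], [-3.14, 3.14]. Speed limits (rad/s): [2.39, 2.39, 3.01, 3.14, 3.14, 3.14].

## Interface

Orientations are given as [roll, pitch, yaw] about the fixed x, y, z axes, in that order (R = Rz(yaw) Ry(pitch) Rx(roll)).
In Python, from plant import env gives the robot as it stands. Calls block until the motion is done:
- env.reach(position, orientation): joint-space move of the TCP to a pose.
- env.movel(position, attitude=None, max_speed=0.15): straight line of the TCP; attitude=None keeps the orientation; max_speed is the mean speed in m/s.
- env.move_joints(angles): joint-space move.
- env.set_gripper(opening, f_grip=None): opening from 0.0 (shut) to 1.0 (fully open); f_grip is the grip in N (None keeps the last); returns when the fingers have stopped.
- env.wait(seconds).
- env.ik(position, orientation): joint angles nearest the present ones, or None.
- env.get_image(name): name is "side" or "top"; returns a dict with "frame" (400x640x3 uint8, red, green, blue), "camera_matrix" (3x3 intrinsics, pixels), "world_to_cam" (4x4, takes a point from world to camera coordinates). Camera axes: x right, y down, z forward; pixel columns grow to the right and rows downward; lengths in m; the calibration is good to about 2 mm. A picture is of the moment at which its call begins. There is no depth.
A pose or a line that the arm cannot do raises env.PlanningError and nothing moves.
- env.finish_job(): hands the job in; it is judged then, once.
Readings, each from a call of its own:
- env.read_t(): time.
- env.read_q(): joint angles.
- env.read_qvel(): joint speeds.
- env.read_joint_torque(): joint torques, N m.
- env.read_ee_pos(): TCP position.
- env.read_tcp_rot(): TCP orientation.
- env.read_contact_force(): force on the tool from outside, world axes, zero at the start.
- env.read_torque(): the same for the moment, N m.
- env.read_width(): opening from 0.0 (shut) to 1.0 (fully open).
- env.read_finger_force(): force on a finger pad.
Only numpy, scipy, OpenCV 4.12 (cv2) and the standard library are available. Lean on these libraries where they do the work, as an engineer would, in place of code of your own. Each camera call takes 0.05 s, during which the arm holds its last target. There are 200 camera calls.

## Task

The red tassel bead is to be photographed from two sides: set it down gently in the middle of the handled dish while the dish stands on the white tub, then lift the dish by its handle and hold it level, with the bead 15 cm straight in front of the camera lens at lens height and the handle square to the line of sight (either side), still for a good second. Then turn the level dish a quarter turn, so that its handle points straight away from the lens and the bead is again at that spot, the bead staying in the middle of the dish all the while; the program finishes while still holding the dish there, level and still, nothing else carrying it. Do not knock the camera, and leave the tub and everything else where it is.

Things in the scene. Friction and masses are not known exactly. Their poses are not given: they have to be found in the camera images.
- bead_red: Red wooden tassel bead with a thin brass-coloured band, a ball 30 mm in diameter, 14 g. Origin at its centre (its axes turn as it rolls). Starts in one of the bead board's three seats, centre 28 mm above the table, 12 mm above the board's top. It does not roll on slopes below about 7 degrees.
- bead_green: Green bead of the same size, in another seat of the bead board: leave it alone. Origin at its centre.
- bead_yellow: Yellow bead of the same size, in another seat of the bead board: leave it alone. Origin at its centre.
- board: Dark wooden bead board, fixed to the table, 240 x 70 x 16 mm (its x, y, z), origin under its centre. Three square seats (holes 18 mm wide) in a row along its x axis at x = -75, 0 and +75 mm, one bead in each; which bead is where varies.
- tub: White plastic tub with a green band and a grey lid, standing loose on the table, diameter 68 mm at the lid, 70 mm high, about 350 g. Origin at the centre of its underside. The dish stands on its lid.
- dish: White enamel dish 100 mm across, blue bar handle, loose on the tub's lid, 130 g. Origin: centre of the underside; z up, x along the handle. Inside: flat of 7 mm radius 5 mm above the underside, then a 12 degree slope (the bead rolls down it) to the rim, 14 mm above the underside. Handle: 49 to 125 mm from the middle, 12 wide, 14 tall, mid-height 14 mm above the underside (84 above the table).
- dish_seat (a point): The middle of the dish: where the centre of a bead resting in the middle lies, 20 mm above the dish's underside. Axes as the dish.
- dish_grip (a point): A good place to grip the handle: 90 mm from the middle of the dish along its x axis, at the handle's mid-height (14 mm above the underside).
- camera: Black camera on a short stand (round base 110 mm across, height 215 mm), fixed to the table beyond its middle and facing roughly to the robot. Origin: centre of the base's underside, z up; the lens looks level along the body's -x axis. Lens axis 170 mm above the table; lens front (60 mm across) at x = -60 mm.
- camera_focus (a point): The spot where the bead must be for both pictures: 150 mm straight in front of the lens front, on the lens axis, 170 mm above the table (x = -210 mm from the camera's origin). Axes as the camera's: -x is the direction away from the lens.
- fan_red: Closed wooden fan with red guards, 230 x 28 x 21 mm, lying along its x axis. Origin under its middle. Leave it alone.
- fan_blue: Closed wooden fan with blue guards, same size. Leave it alone.
- fan_dark: Closed wooden fan with dark brown guards, same size. Leave it alone.
- pliers: Pliers with red handles, about 155 mm long, 12 mm high, lying along their x axis (jaws to +x). Leave them alone.
- glue_jar: Amber glue jar with a black cap, 60 mm across, 74 mm high. Origin under its centre. Leave it alone.
Mind the look-alikes: they are no part of the job. Several things have the shape of the dish; the one meant has the colours described above.

How it is judged:
By the outcome, as a careful person would: the job done as asked, in the order asked, and still so for the second after the job is handed in, while the arm keeps its last pose, push and grip.
It also fails if it takes over 72 s, if anything falls off the work surface, if the arm or the gripper's body presses on something with over 40 N, if the wrist force passes 120 N, or if a joint passes its speed limit or range.

## Working session

There is one attempt and no reset: what is moved stays moved. The work goes in short steps, each a Python script; the robot and the scene stay as the last script left them, time stands still between calls to the robot, and variables do not carry over. Pictures are saved under pics/ and viewed, at most 10 in all, crops included, and the job is handed in when it is done.

```bash
ls; mkdir -p pics; python3 - <<'E'
from plant import env
import cv2,pickle
d={}
for n in("top","side"):
    g=env.get_image(n);d[n]=g
    cv2.imwrite(f"pics/{n}0.png",g["frame"][:,:,::-1])
    print(n,g["camera_matrix"].tolist(),g["world_to_cam"].round(4).tolist())
pickle.dump(d,open("c0.pkl","wb"))
print(env.read_t(),env.read_tcp_rot())
E
```

```text
pics
top [[421.0285144018003, 0.0, 320.39511673100895], [0.0, 421.0285144018003, 195.86656722713474], [0.0, 0.0, 1.0]] [[0.005, -0.9999, 0.0092, -0.0489], [-0.9958, -0.0059, -0.091, 0.5592], [0.0911, -0.0087, -0.9958, 1.687], [0.0, 0.0, 0.0, 1.0]]
side [[472.5072843061111, 0.0, 319.9512725058639], [0.0, 472.5072843061111, 198.6299412907246], [0.0, 0.0, 1.0]] [[-0.9996, -0.0299, 0.0001, 0.5222], [-0.0202, 0.6711, -0.7411, 0.1373], [0.0221, -0.7408, -0.6714, 1.4442], [0.0, 0.0, 0.0, 1.0]]
0.1 [-3.14006213e+00  5.55516811e-06  2.82981081e+00]
```

View pics/top0.png

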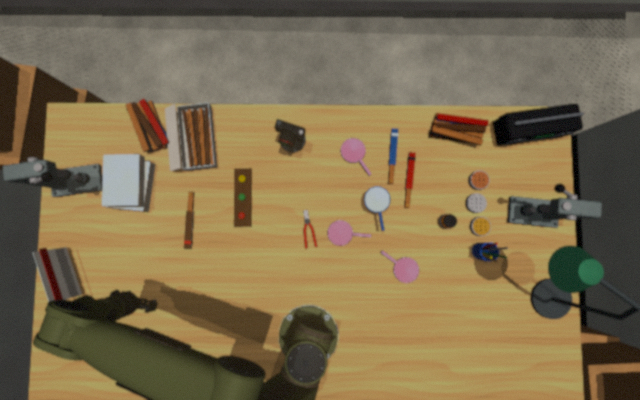

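View pics/side0.png

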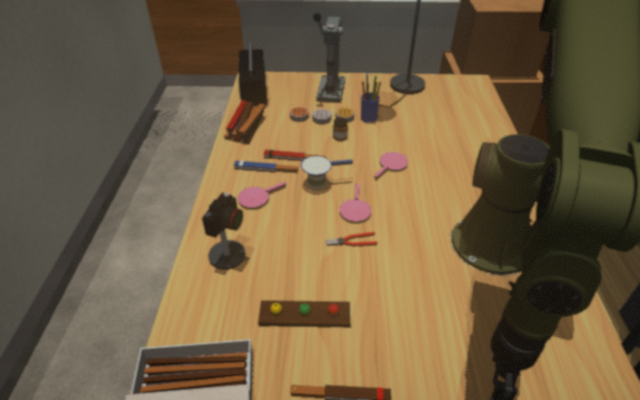

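The top view shows the board at (243,197) with the yellow, green and red beads at (242,178), (242,197) and (241,215). There are four dish shapes: pink at (353,150), (340,233) and (405,270), and white with a blue handle at (377,200), which sits on the tub. The white one fits the description. The camera is at about (290,137). I'll confirm these in one enlarged crop.

```bash
python3 - <<'E'
import pickle,cv2,numpy as np
d=pickle.load(open("c0.pkl","rb"))
def crop(n,x,y,w,h,s): return cv2.resize(d[n]["frame"][y:y+h,x:x+w,::-1],None,fx=s,fy=s,interpolation=cv2.INTER_CUBIC)
a=np.hstack([crop("top",345,170,66,50+16,4.55)[:300,:300],crop("top",260,105,55,66,4.55)[:300,:250],crop("top",220,160,55,66,4.55)[:300,:250]])
b=np.hstack([crop("side",280,140,80,60,5),crop("side",185,180,80,100,3)[:300]])
b=cv2.copyMakeBorder(b,0,0,0,a.shape[1]-b.shape[1],cv2.BORDER_CONSTANT)
cv2.imwrite("pics/crop.png",np.vstack([a,b]))
E
```

```text
(no output)
```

View pics/crop.png

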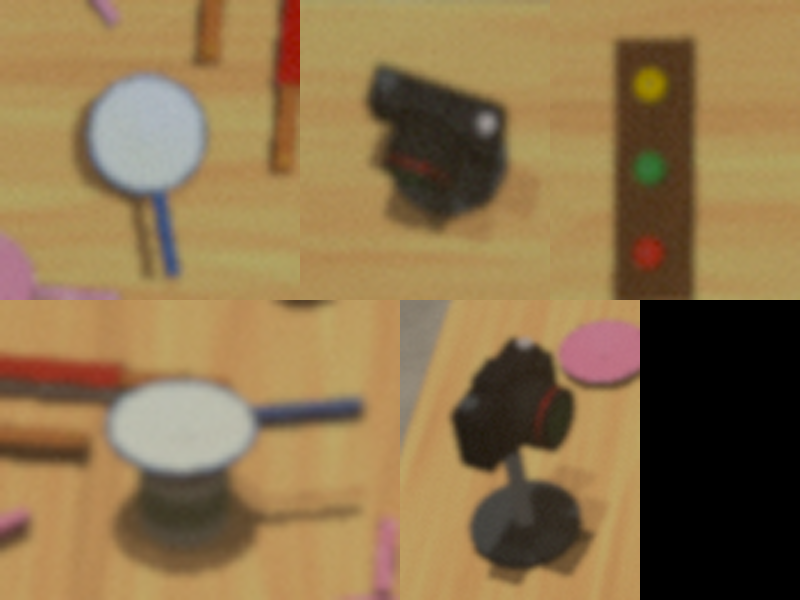

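Confirmed: the crop shows the white dish with its blue handle on the tub, red bead in the board's nearest seat, and the camera's lens facing the robot and slightly to the right in the top view. Next I'll measure these.

```bash
cat > h.py <<'E'
import numpy as np,cv2
def back(g,uv,z):
    M=g["world_to_cam"];R=M[:3,:3];t=M[:3,3];c=-R.T@t
    r=R.T@np.linalg.solve(g["camera_matrix"],[uv[0],uv[1],1.]);return c+r*(z-c[2])/r[2]
def proj(g,P):
    p=g["world_to_cam"]@np.append(P,1);q=g["camera_matrix"]@p[:3];return q[:2]/q[2]
def blob(g,box,f):
    x0,y0,x1,y1=box;im=g["frame"][y0:y1,x0:x1].astype(int)
    m=f(im[...,0],im[...,1],im[...,2]).astype(np.uint8)
    n,l,s,c=cv2.connectedComponentsWithStats(m);k=1+np.argmax(s[1:,4])
    return c[k]+[x0,y0],s[k,4],(l==k),np.array(s[k,:4])+[x0,y0,0,0]
RED=lambda r,g,b:(r>110)&(g<70)&(b<70)
GRN=lambda r,g,b:(g>r+25)&(g>b+15)
YEL=lambda r,g,b:(r>130)&(g>110)&(b<60)
BLU=lambda r,g,b:(b>r+25)&(b>90)
WHT=lambda r,g,b:(b>135)&(abs(r-b)<50)
DRK=lambda r,g,b:(r<75)
E
python3 - <<'E'
import pickle;from h import *
d=pickle.load(open("c0.pkl","rb"));T,S=d["top"],d["side"]
for n,f in(("red",RED),("grn",GRN),("yel",YEL)):
    for g,box in((T,(232,165,254,226)),(S,(262,295,348,322))):
        c,a,_,_=blob(g,box,f);print(n,c.round(1),a,back(g,c,.028).round(4))
for g,wb,bb in((T,(355,175,400,225),(365,208,395,235)),(S,(295,150,335,190),(328,152,362,175))):
    c,a,m,s=blob(g,wb,WHT);print("dish",c.round(1),a,s,back(g,c,.083).round(4))
    c2,a,m,s=blob(g,bb,BLU);yx=np.argwhere(m)+np.array([bb[1],bb[0]])
    P=np.array([back(g,(u,v),.088) for v,u in yx]);mu=P.mean(0);w=np.linalg.svd(P-mu)[2][0];
    w*=np.sign(w@(mu-back(g,c,.083)));print("handle",c2.round(1),a,mu.round(4),"ext",((P-mu)@w).min().round(3),((P-mu)@w).max().round(3),"dir",np.degrees(np.arctan2(w[1],w[0])).round(1),
     "line",np.degrees(np.arctan2(*(mu-back(g,c,.083))[1::-1])).round(1))
print("lens",back(S,(236,219.3),.17).round(4))
c,a,m,s=blob(S,(200,238,250,275),DRK);print("base",c,a,s)
print("backedge top",[back(T,(260+x/4.55,105+y/4.55),.2).round(3) for x,y in((80,65),(205,105))])
im=np.hstack([cv2.resize(S["frame"][185:280,190:255,::-1],None,fx=6,fy=6,interpolation=2),cv2.resize(T["frame"][112:158,268:315,::-1],(400,391),interpolation=2).copy() if 0 else np.zeros((570,1,3),np.uint8)])
cv2.imwrite("pics/cam.png",im)
E
```

```text
red [241.1 215.1] 36 [0.4795 0.274  0.028 ]
red [333.  307.7] 84 [0.4803 0.2666 0.028 ]
grn [241.5 196.5] 32 [0.5548 0.2741 0.028 ]
grn [304.1 307.6] 62 [0.556  0.2686 0.028 ]
yel [241.5 178.1] 27 [0.63   0.2757 0.028 ]
yel [275.5 306.8] 59 [0.6311 0.2684 0.028 ]
dish [377.  198.8] 508 [365 186  25  26] [ 0.5441 -0.2679  0.083 ]
handle [380.8 220.2] 32 [ 0.46   -0.2815  0.088 ] ext -0.032 0.035 dir -170.1 line -170.8
dish [315.9 164.7] 409 [302 156  29  18] [ 0.5441 -0.2677  0.083 ]Traceback (most recent call last):
  File "<stdin>", line 8, in <module>
  File "h.py", line 10, in blob
    n,l,s,c=cv2.connectedComponentsWithStats(m);k=1+np.argmax(s[1:,4])
                                                    ~~~~~~~~~^^^^^^^^^
    return _wrapfunc(a, 'argmax', axis=axis, out=out, **kwds)
    return bound(*args, **kwds)
ValueError: attempt to get argmax of an empty sequence
```

```bash
python3 - <<'E'
import pickle;from h import *
d=pickle.load(open("c0.pkl","rb"));T,S=d["top"],d["side"]
print("lens",back(S,(236,219.3),.17).round(4))
c,a,m,s=blob(S,(200,238,250,275),DRK);print("base",c,a,s)
print("backedge top",[back(T,(260+(x-300)/4.55,105+y/4.55),.2).round(3) for x,y in((380,65),(505,105))])
a=cv2.resize(S["frame"][185:275,195:255,::-1],(400,600),interpolation=2)
b=cv2.resize(T["frame"][112:162,268:312,::-1],(400,455),interpolation=2)
b=cv2.copyMakeBorder(b,0,145,0,0,cv2.BORDER_CONSTANT)
o=np.hstack([a,b]).astype(float)*1.6
o=np.clip(o,0,255).astype(np.uint8)
for k in range(0,800,50): cv2.line(o,(k,0),(k,6),(0,255,255),1);cv2.line(o,(0,k),(6,k),(0,255,255),1)
cv2.imwrite("pics/cam.png",o)
E
```

```text
lens [0.7475 0.089  0.17  ]
base [226.94459103 255.03298153] 758 [210 238  35  32]
backedge top [array([0.828, 0.116, 0.2  ]), array([0.795, 0.014, 0.2  ])]
```

View pics/cam.png

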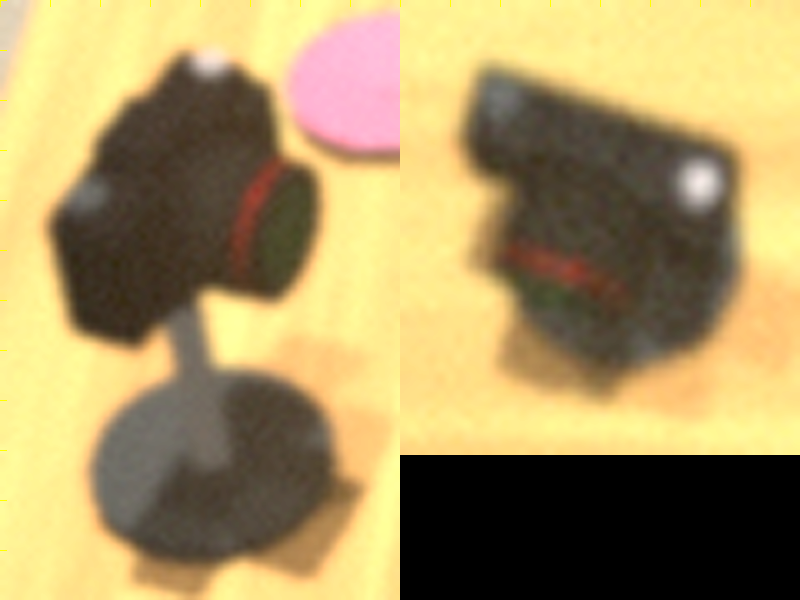

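The side crop shows the base disc spanning x 90–333, y 368–562 and the lens front's right and bottom edges at x=320 and y=300. The top crop shows the back edge running (480,68)→(735,150), and the base's right and bottom edges at 740 and 370. I'll fit x, y and yaw to these.

```bash
python3 - <<'E'
import pickle;from h import *
from scipy.optimize import least_squares
d=pickle.load(open("c0.pkl","rb"));T,S=d["top"],d["side"]
a=np.linspace(0,2*np.pi,181)
def res(p,full=True):
    x,y,w,th=p;f=np.array([np.cos(w),np.sin(w),0]);l=np.array([-f[1],f[0],0]);c=np.array([x,y,0])
    circ=lambda g,z:np.array([proj(g,c+[.055*np.cos(t),.055*np.sin(t),z]) for t in a])
    lens=np.array([proj(S,c-f*.06+[0,0,.17]+.03*(np.cos(t)*l+np.sin(t)*np.array([0,0,1]))) for t in a])
    b0,b1,t0,t1=circ(S,0),circ(S,th),circ(T,0),circ(T,th)
    sx=lambda X:(X+.5)/6.667-.5+195; sy=lambda Y:(Y+.5)/6.667-.5+185
    r=[min(b0[:,0].min(),b1[:,0].min())-sx(90),max(b0[:,0].max(),b1[:,0].max())-sx(333),b1[:,1].min()-sy(368),b0[:,1].max()-sy(562),
       lens[:,0].max()-sx(320),lens[:,1].max()-sy(300),
       max(t0[:,0].max(),t1[:,0].max())-(268+340/9.09-.5),max(t0[:,1].max(),t1[:,1].max())-(112+370/9.1-.5)]
    e=[proj(T,c+f*.03+l*s+[0,0,.2]) for s in(.05,-.05)];e=e[1]-e[0]
    return r+[8*(np.arctan2(e[1],e[0])-np.arctan2(150-68,735-480)), 3*(np.arctan2(e[1],e[0])-np.arctan2(290-248,618-510))]
s=least_squares(res,[.8,.11,.3,.012]);x,y,w,th=s.x
print(s.x.round(4),np.degrees(w),np.round(s.fun,2));print("focus",x-.21*np.cos(w),y-.21*np.sin(w))
E
```

```text
[ 0.7996  0.0703 -0.2886  0.0067] -16.534978510508136 [-0.76  0.44  0.18  0.62  0.38  0.14  1.09 -0.14 -0.16 -0.24]
focus 0.5982939317077454 0.130089965608348
```

```bash
python3 - <<'E'
from plant import env
import cv2,numpy as np
p=np.array([.4797,.2725,.14]);o=[np.pi,0,0.01]
env.set_gripper(.65,20)
env.reach(p,o);env.movel([p[0],p[1],.045],o,.1);print(env.read_ee_pos(),env.read_contact_force())
g=env.get_image("side");cv2.imwrite("pics/a.png",cv2.resize(g["frame"][240:345,260:420,::-1],(800,525),interpolation=2))
print(env.read_t())
E
```

```text
[0.4802433  0.27282171 0.04562719] [0.23893881 0.04631789 0.31892291]
5.1583
```

View pics/a.png

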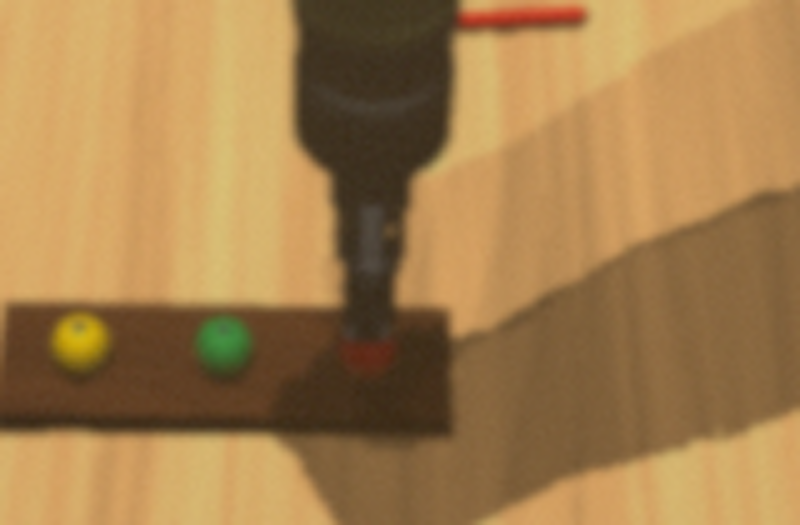

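The finger at column 368 lines up with the red bead at (368,358), so I'll descend and grip.

```bash
python3 - <<'E'
from plant import env
import numpy as np
o=[np.pi,0,0.01]
env.movel([.4797,.2725,.018],o,.06);print(env.read_ee_pos(),env.read_contact_force().round(2))
env.set_gripper(0.,20);env.wait(.2);print("w",env.read_width(),env.read_finger_force(),env.read_contact_force().round(2),env.read_ee_pos())
env.movel([.4797,.2725,.17],o,.12);print("w",env.read_width(),env.read_t(),env.read_contact_force().round(2))
E
```

```text
[0.47945076 0.27235928 0.01764206] [ 0.59 -0.11  0.11]
w 0.002281074548575321 0.0 [ 0.45  0.34 -0.54] [0.47971512 0.27249404 0.01801216]
w -0.0010930486485810013 7.9417 [-0.02 -0.6  -0.06]
```

The fingers closed on nothing, so I'll look at where the bead went.

```bash
python3 - <<'E'
from plant import env
from h import *
q=env.read_q();env.movel([.44,.12,.25],None,.2)
T=env.get_image("top");S=env.get_image("side")
a=cv2.resize(S["frame"][270:340,240:380,::-1],(800,400),interpolation=2)
b=cv2.resize(T["frame"][150:250,200:350,::-1],(300,200),interpolation=2)
cv2.imwrite("pics/b.png",np.vstack([a,cv2.copyMakeBorder(b,0,0,0,500,0)]))
for n,f in(("red",RED),("grn",GRN)):
  for g,box in((T,(232,165,254,226)),(S,(262,295,348,322))):
    c,ar,_,bb=blob(g,box,f);print(n,c.round(1),ar,bb,back(g,c,.028).round(4))
E
```

```text
Traceback (most recent call last):
  File "h.py", line 10, in blob
    n,l,s,c=cv2.connectedComponentsWithStats(m);k=1+np.argmax(s[1:,4])
                                                    ~~~~~~~~~^^^^^^^^^
ValueError: attempt to get argmax of an empty sequence
```

View pics/b.png

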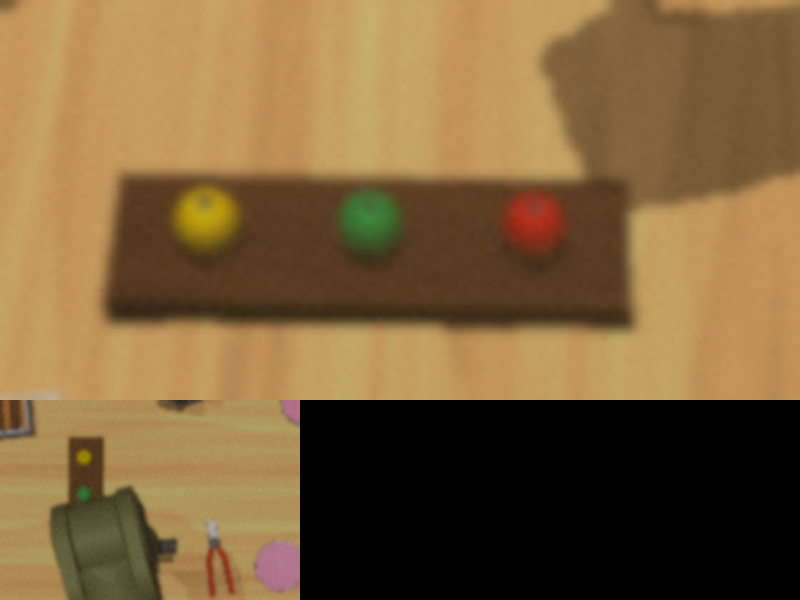

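```bash
python3 - <<'E'
from plant import env
from h import *
S=env.get_image("side");q=env.read_q()
print(env.read_ee_pos(),env.read_width(), env.read_tcp_rot())
for r in(180,305): print("board edge",back(S,(320,270+(r+.5)/5.714-.5),.016).round(4))
c,ar,_,bb=blob(S,(262,295,348,322),RED);print(c,back(S,c,.028))
print("crop px of nominal tip at look (y inner/outer), z .045/.055/.065")
for y in(.2725-.028,.2725+.028,.2725+.042):
  for z in(.045,.055,.065):
    p=proj(S,[.48,y,z]);print(y,z,((p-[260,240])*5).round(0))
print("bead",((proj(S,[.48,.2725,.028])-[260,240])*5).round())
env.set_gripper(1.0,20);
E
```

```text
[0.43977504 0.12064361 0.24926999] 0.00015032175891251337 [3.14144242e+00 1.26938347e-03 1.11929120e-02]
board edge [0.5152 0.2383 0.016 ]
board edge [0.5132 0.3061 0.016 ]
[333.03448276 307.7816092 ] [0.48017625 0.26694831 0.028     ]
crop px of nominal tip at look (y inner/outer), z .045/.055/.065
0.24450000000000002 0.045 [367. 284.]
0.24450000000000002 0.055 [367. 273.]
0.24450000000000002 0.065 [367. 261.]
0.30050000000000004 0.045 [366. 375.]
0.30050000000000004 0.055 [366. 363.]
0.30050000000000004 0.065 [366. 352.]
0.3145 0.045 [365. 399.]
0.3145 0.055 [366. 387.]
0.3145 0.065 [366. 376.]
bead [365. 348.]
```

```bash
python3 - <<'E'
from plant import env
from h import *
o=[np.pi,0,np.pi/2+.01]
env.reach([.48,.272,.12],o);ims=[]
for w in(1.,.65,.0,.65):
    env.set_gripper(w,20);S=env.get_image("side");print(w,env.read_width(),env.read_t())
    if len(ims)<3: ims.append(cv2.resize(S["frame"][240:340,285:385,::-1],(265,300),interpolation=2))
env.movel([.48,.272,.055],o,.1)
S=env.get_image("side");x=cv2.resize(S["frame"][240:340,285:385,::-1],(300,300),interpolation=2)
cv2.imwrite("pics/c.png",np.vstack([np.hstack(ims),cv2.copyMakeBorder(x,0,0,0,495,0)]))
for P in([.48,.272,.12],[.48,.272,.055],[.48,.272,.028]): print(proj(S,P)-[285,240])
print(env.read_ee_pos())
E
```

```text
1.0 0.9997156996283879 14.275
0.65 0.6493512093431747 14.7333
0.0 -0.0003710325836927153 15.35
0.65 0.6471888553129175 15.9667
[48.78036224 47.7755298 ]
[48.2808427  63.28979037]
[48.08373161 69.4117385 ]
[0.48063773 0.27233797 0.05573767]
```

View pics/c.png

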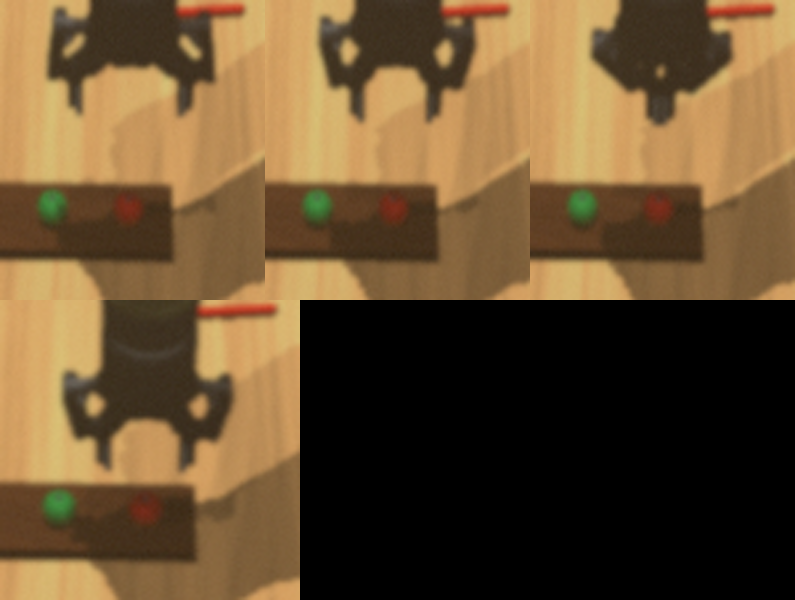

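The picture shows the fingertips about 6.7 px (about 28 mm) higher than the reported TCP projects, at (659,123) shut and (103/187,470) open. That explains why they closed above the bead. I'll touch the bare table to measure this offset.

```bash
python3 - <<'E'
from plant import env
from h import *
o=[np.pi,0,np.pi/2+.01]
env.movel([.48,.272,.12],o,.15);env.set_gripper(0.,20);env.reach([.46,.17,.06],o);env.movel([.46,.17,.02],o,.1)
f0=env.read_contact_force();z=.02
while z>-.035:
    z-=.0025
    try: env.movel([.46,.17,z],o,.03)
    except env.PlanningError as e: print("plan",z,e);break
    f=env.read_contact_force()-f0
    if abs(f[2])>2.5: break
print(z,f.round(2),env.read_ee_pos(),env.read_t())
env.movel([.46,.17,.05],o,.1)
E
```

```text
-0.0375 [-4.68 -1.39 15.14] [ 0.46040851  0.17014326 -0.0362838 ] 24.8167
```

```bash
python3 - <<'E'
from plant import env
from h import *
o=[np.pi,0,np.pi/2+.01]
env.set_gripper(.65,20);env.reach([.4797,.272,.02],o);env.movel([.4797,.272,-.008],o,.08)
f0=env.read_contact_force();z=-.008
while z>-.0175:
    z-=.003;env.movel([.4797,.272,z],o,.04);f=env.read_contact_force()-f0
    if f[2]>2: break
print(z,f.round(2))
if f[2]>2: z+=.004; env.movel([.4797,.272,z],o,.05)
env.set_gripper(0.,25);print("w",env.read_width(),env.read_finger_force(),env.read_ee_pos(),env.read_t())
env.movel([.4797,.272,.10],o,.15);print("w",env.read_width(),env.read_t())
E
```

```text
-0.019999999999999997 [ 1.27  0.35 -0.39]
w 0.3301572910139591 24.521903693675995 [ 0.47956171  0.27202697 -0.0198814 ] 28.775
w 0.32673396908730623 29.725
```

```bash
python3 - <<'E'
from plant import env
from h import *
o=[np.pi,0,.166];p=[.5441,-.2678]
env.reach(p+[.10],o);print(env.read_t(),env.read_width());env.movel(p+[.050],o,.1)
f0=env.read_contact_force();z=.050
while z>.0385:
    z-=.0015;env.movel(p+[z],o,.03);f=env.read_contact_force()-f0
    if f[2]>1.3: break
print(z,f.round(2),env.read_ee_pos())
env.set_gripper(.5,25);env.movel(p+[.10],o,.15)
print(env.read_t())
env.movel([.40,-.15,.12],o,.3)
T=env.get_image("top");S=env.get_image("side")
import pickle;pickle.dump({"top":T,"side":S},open("c1.pkl","wb"));print(env.read_t())
for n,g,wb in(("t",T,(355,175,400,225)),("s",S,(295,150,335,190))):
    try:
        c,a,m,s=blob(g,wb,RED);print(n,"bead",c.round(1),a,back(g,c,.09).round(4))
        c,a,m,s=blob(g,wb,lambda r,g,b:WHT(r,g,b)|RED(r,g,b));print("dish",c.round(1),a,back(g,c,.083).round(4))
    except ValueError: print(n,"none")
a=cv2.resize(S["frame"][130:205,270:370,::-1],(400,300),interpolation=2);b=cv2.resize(T["frame"][165:240,335:435,::-1],(400,300),interpolation=2)
cv2.imwrite("pics/d.png",np.hstack([a,b]))
E
```

```text
31.6833 0.33018412832187116
0.040999999999999995 [-0.05  1.23  7.9 ] [ 0.54465622 -0.26784571  0.04214243]
34.6667
35.5417
t bead [376.7 199. ] 24 [ 0.5426 -0.2659  0.09  ]
dish [377.1 198.8] 484 [ 0.5441 -0.2684  0.083 ]
s bead [298.9 154.9] 38 [ 0.6044 -0.3113  0.09  ]
dish [315.9 164.9] 339 [ 0.5443 -0.2669  0.083 ]
```

View pics/d.png

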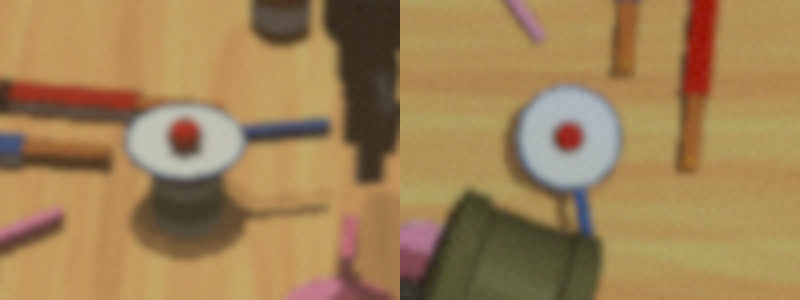

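The bead sits in the middle of the dish ((184,132) in the side half, (568,137) in the top half) and the dish hasn't moved. Next I'll grip the handle, using the 36 mm offset.

```bash
cat >> h.py <<'E'
W=np.radians(-16.8);F=np.array([.5983,.1301]);Z=.109
def grip(theta_yaw,c,L=.09):  # tool xy for dish centre c, handle direction = yaw+pi
    return [c[0]-L*np.cos(theta_yaw),c[1]-L*np.sin(theta_yaw)]
def tri(gs,uvs):
    A=[];b=[]
    for g,uv in zip(gs,uvs):
        P=g["camera_matrix"]@g["world_to_cam"][:3]
        for k in(0,1): r=P[k]-uv[k]*P[2];A.append(r[:3]);b.append(-r[3])
    return np.linalg.lstsq(np.array(A),np.array(b),rcond=None)[0]
E
python3 - <<'E'
from plant import env
from h import *
y=.166;o=[np.pi,0,y];p=grip(y,[.5441,-.2675])
env.set_gripper(.5,25);env.reach(p+[.09],o);env.movel(p+[.029],o,.08);f0=env.read_contact_force()
env.set_gripper(0.,100);env.wait(.2)
print("w",env.read_width(),env.read_finger_force(),(env.read_contact_force()-f0).round(2),env.read_t())
env.movel(p+[.04],o,.03);print((env.read_contact_force()-f0).round(2));env.movel(p+[Z],o,.06)
print("w",env.read_width(),(env.read_contact_force()-f0).round(2),env.read_torque(),env.read_t())
T=env.get_image("top");S=env.get_image("side")
a=cv2.resize(S["frame"][115:190,270:370,::-1],(400,300),interpolation=2);b=cv2.resize(T["frame"][165:240,335:435,::-1],(400,300),interpolation=2)
cv2.imwrite("pics/e.png",np.hstack([a,b]))
E
```

```text
w 0.11908388814791032 97.74786829948425 [ 0.48 -1.01  1.6 ] 37.9
[ 0.68  0.6  -2.73]
w 0.11751013263658636 [ 0.41  0.35 -3.53] [-0.03909464  0.15868716 -0.00487432] 39.7167
```

View pics/e.png

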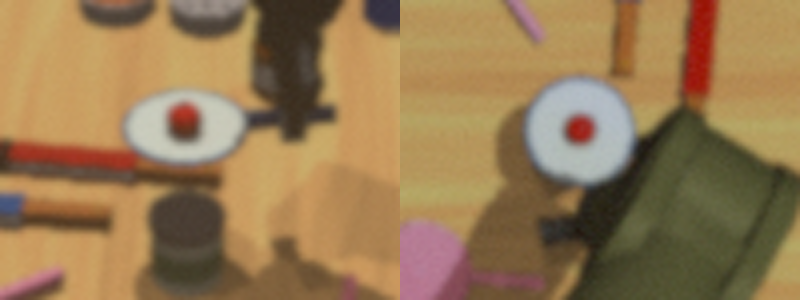

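The dish is lifted and looks level, with the bead in the middle ((184,120) side, (580,130) top) and the tub unmoved. Now to the square pose.

```bash
cat >> h.py <<'E'
def measure(env):
    T=env.get_image("top");S=env.get_image("side");P=[.598,.13,.17];q=[];d=[]
    for g in(T,S):
        u=proj(g,P).astype(int);bx=(u[0]-16,u[1]-16,u[0]+16,u[1]+16)
        c,a,_,_=blob(g,bx,lambda r,gg,b:(r>95)&(gg<75)&(b<75));q.append(c)
        bx=(u[0]-25,u[1]-25,u[0]+25,u[1]+25)
        c2,a2,m,s=blob(g,bx,lambda r,gg,b:WHT(r,gg,b));k=cv2.convexHull(np.argwhere(m)[:,::-1].astype(np.int32));mm=cv2.moments(k)
        d.append(np.array([mm["m10"],mm["m01"]])/mm["m00"]+bx[:2]);print("bead px",c.round(1),a,"dish",d[-1].round(1),a2,"expect bead",proj(g,P).round(1),[back(g,c,.17)[:2].round(4)],[back(g,d[-1],.163)[:2].round(4)])
    print("bead",tri((T,S),q).round(4),"rim",tri((T,S),d).round(4));return T,S
E
python3 - <<'E'
from plant import env
from h import *
y=W+np.pi/2;env.movel(grip(y,F)+[Z],[np.pi,0,y],.12)
print(env.read_ee_pos().round(4),env.read_tcp_rot().round(3),env.read_t());measure(env);print(env.read_t(),env.read_width())
E
```

```text
[0.5722 0.0436 0.109 ] [-3.142  0.     1.277] 42.8583Traceback (most recent call last):
  File "<stdin>", line 4, in <module>
  File "h.py", line 31, in measure
    c,a,_,_=blob(g,bx,lambda r,gg,b:(r>95)&(gg<75)&(b<75));q.append(c)
            ~~~~^^^^^^^^^^^^^^^^^^^^^^^^^^^^^^^^^^^^^^^^^^
  File "h.py", line 10, in blob
    n,l,s,c=cv2.connectedComponentsWithStats(m);k=1+np.argmax(s[1:,4])
                                                    ~~~~~~~~~^^^^^^^^^
    return _wrapfunc(a, 'argmax', axis=axis, out=out, **kwds)
    return bound(*args, **kwds)
ValueError: attempt to get argmax of an empty sequence
```

```bash
python3 - <<'E'
from plant import env
from h import *
T=env.get_image("top");S=env.get_image("side");P=[.5983,.1301,.17];ims=[]
for g in(T,S):
    u=proj(g,P).astype(int);bx=(u[0]-16,u[1]-16,u[0]+16,u[1]+16)
    try:
        c,a,m,s=blob(g,bx,lambda r,gg,b:(r>1.8*gg)&(r>1.8*b)&(r>50));print(c.round(1),a,s,"exp",proj(g,P).round(1),back(g,c,.17).round(4))
    except ValueError: print("none")
    ims.append(cv2.resize(g["frame"][u[1]-50:u[1]+50,u[0]-50:u[0]+50,::-1],(400,400),interpolation=2))
cv2.imwrite("pics/f.png",np.hstack(ims));print(env.read_t())
E
```

```text
none
[288.7 232.3] 64 [285 228   9   9] exp [289.8 231.4] [0.6008 0.1335 0.17  ]
43.0583
```

View pics/f.png

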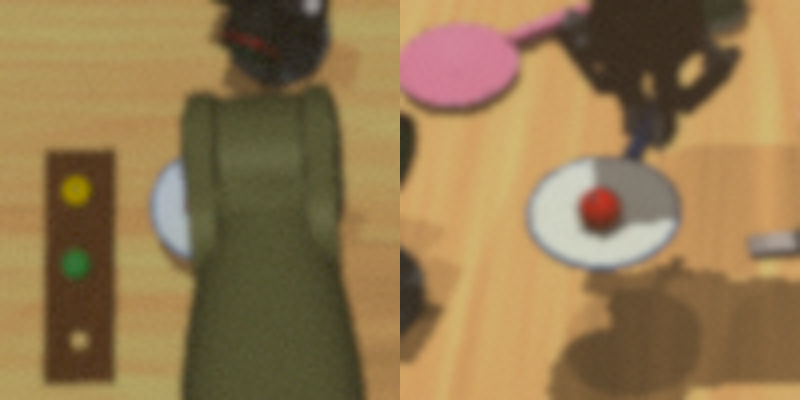

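```bash
python3 - <<'E'
from plant import env
from h import *
import pickle
RD=lambda r,gg,b:(r>1.8*gg)&(r>1.8*b)&(r>50)
NW=lambda r,g,b:((b>.8*r)&(b>75))|((r>1.8*g)&(r>1.8*b))
def dish(g,P,R=25):
    u=proj(g,P).astype(int);bx=(u[0]-R,u[1]-14,u[0]+R,u[1]+22)
    c,a,m,s=blob(g,bx,NW);k=cv2.convexHull(np.argwhere(m)[:,::-1].astype(np.int32));e=cv2.fitEllipse(k.astype(np.float32));return np.array(e[0])+bx[:2],e[1:],s
def bead(g,P):
    u=proj(g,P).astype(int);return blob(g,(u[0]-8,u[1]-8,u[0]+8,u[1]+8),RD)[0]
S1=pickle.load(open("c1.pkl","rb"))["side"];S0=pickle.load(open("c0.pkl","rb"))["side"];S=env.get_image("side")
for n,g,P in(("tub",S1,np.array([.5441,-.2675,.09])),("now",S,np.array([.5983,.1301,.17]))):
    b=bead(g,P);d,e,s=dish(g,P);r=P-[0,0,.0065]
    print(n,"bead err px",(b-proj(g,P)).round(2),"rim err px",(d-proj(g,r)).round(2),e,s)
b=bead(S0,[.4797,.272,.028]);print("seat",b-proj(S0,[.4797,.272,.028]))
J=[(proj(S,np.array([.5983,.1301,.17])+v)-proj(S,[.5983,.1301,.17])).round(2) for v in np.eye(3)*.01];print(J)
E
```

```text
tub bead err px [-0.23 -0.22] rim err px [3.07 0.21] ((18.953176498413086, 39.01908493041992), 86.9837417602539) [301 156  39  20]
now bead err px [-1.02  1.02] rim err px [-0.6   0.74] ((28.46485710144043, 37.38990783691406), 87.52056884765625) [271 220  38  29]
seat [-0.2646133  -1.07502987]
[array([-3.78, -0.08]), array([-0.29,  2.75]), array([-0.16, -2.65])]
```

```bash
python3 - <<'E'
from plant import env
from h import *
import pickle
a=np.linspace(0,2*np.pi,73)
def pred(g,c,tilt,ax):  # tilt(deg): dish end opposite to grip drops; ax=handle->dish unit dir
    u=np.array([ax[0],ax[1],0]);v=np.array([-ax[1],ax[0],0]);t=np.radians(tilt)
    ud=u*np.cos(t)-np.array([0,0,np.sin(t)]);return np.array([proj(g,c+.05*(np.cos(s)*ud+np.sin(s)*v)) for s in a],np.float32)
def edge(g,c,R,ks):
    # rim found as strongest outward brightness/blue-ratio drop along rays from the centre
    im=g["frame"].astype(np.float32);f=cv2.GaussianBlur(im[...,2]/(im[...,0]+20),(0,0),.7);u=proj(g,c);out=[]
    P=pred(g,c,0,(0,1))
    for p in P[ks]:
        s=np.linspace(.75,1.3,60);X=(u+np.outer(s,p-u)).astype(np.float32)
        val=cv2.remap(f,X[:,:1],X[:,1:],1)[:,0];d=np.gradient(val);k=np.argmin(d);out.append(X[k])
    return np.array(out,np.float32)
S0=pickle.load(open("c0.pkl","rb"))["side"];S=env.get_image("side")
for n,g,c,ax,bad in(("tub",S0,np.array([.5441,-.2675,.084]),(np.cos(.166),np.sin(.166)),(np.cos(.166+np.pi),np.sin(.166+np.pi))),("now",S,np.array([.5983,.1301,.164]),(np.cos(1.277),np.sin(1.277)),(np.cos(1.277+np.pi),np.sin(1.277+np.pi)))):
    b=np.arctan2(bad[1],bad[0])
    # pred() with ax=(0,1): angle s -> world dir (-sin s, cos s)
    ks=[i for i in range(72) if np.dot([-np.sin(a[i]),np.cos(a[i])],bad)<.85]
    e=edge(g,c,0,ks);el=cv2.fitEllipse(e)
    print(n,np.round(el[0],2),np.round(el[1],2),round(el[1][0]/el[1][1],3),"pred:",[(t,np.round(x[0],1).tolist(),np.round(x[1],2).tolist(),round(x[1][0]/x[1][1],3)) for t in(0,3,6) for x in[cv2.fitEllipse(pred(g,c,t,ax))]])
print(env.read_t())
E
```

```text
tub [315.64 165.07] [20.02 30.23] 0.662 pred: [(0, [315.9, 164.7], [18.28, 29.58], 0.618), (3, [315.9, 164.7], [18.41, 29.58], 0.622), (6, [316.0, 164.7], [18.48, 29.58], 0.625)]
now [289.44 233.83] [28.65 38.37] 0.747 pred: [(0, [289.8, 233.4], [27.36, 37.88], 0.722), (3, [289.8, 233.4], [28.57, 37.88], 0.754), (6, [289.9, 233.4], [29.7, 37.89], 0.784)]
43.1583
```

The rim's image position and shape match a level dish at the target, within the bias measured on the tub. The bead is within a few mm of the centre. I'll hold, then make the quarter turn.

```bash
python3 - <<'E'
from plant import env
from h import *
env.wait(2.);env.movel(grip(W,F)+[Z],[np.pi,0,W],.03);env.wait(.5)
print(env.read_ee_pos().round(4),env.read_tcp_rot().round(3),env.read_t(),env.read_width(),env.read_contact_force().round(2))
for n in("top","side"):
    g=env.get_image(n);P=np.array([.5983,.1301,.17]);u=proj(g,P).astype(int)
    for nm,R,f,Q in(("bead",16,lambda r,gg,b:(r>1.8*gg)&(r>1.8*b)&(r>50),P),("dish",26,lambda r,g,b:((b>.8*r)&(b>75))|((r>1.8*g)&(r>1.8*b)),P-[0,0,.0065])):
        try: c,a,m,s=blob(g,(u[0]-R,u[1]-R,u[0]+R,u[1]+R),f);print(n,nm,(c-proj(g,Q)).round(2),a,s)
        except ValueError: print(n,nm,"none")
E
```

```text
Traceback (most recent call last):
plant.PlanningError: the arm cannot follow that straight line within its joint ranges
```

```bash
python3 - <<'E'
from plant import env
from h import *
print(env.read_t(),env.read_q().round(3))
for t in np.linspace(1,0,9):
    y=W+t*np.pi/2;p=grip(y,F)+[Z];q=env.ik(p,[np.pi,0,y]);print(round(t,2),np.round(p,3),None if q is None else np.round(q,3))
E
```

```text
45.1583 [ 0.077  0.313 -0.249  1.009 -0.     1.941]
1.0 [0.572 0.044 0.109] [ 0.077  0.313 -0.249  1.009  0.     1.941]
0.88 [0.556 0.051 0.109] [ 0.091  0.285 -0.287  0.999  0.     2.151]
0.75 [0.541 0.06  0.109] [ 0.111  0.261 -0.32   0.99   0.     2.368]
0.62 [0.529 0.073 0.109] [ 0.137  0.241 -0.345  0.984  0.     2.59 ]
0.5 [0.519 0.088 0.109] [ 0.167  0.228 -0.362  0.98   0.     2.817]
0.38 [0.512 0.104 0.109] [ 0.2    0.222 -0.371  0.978  0.     3.046]
0.25 [0.509 0.121 0.109] [ 0.234  0.222 -0.37   0.978  0.    -3.007]
0.12 [0.509 0.139 0.109] [ 0.266  0.23  -0.36   0.981  0.    -2.778]
0.0 [0.512 0.156 0.109] [ 0.296  0.244 -0.341  0.985  0.    -2.553]
```

Joint 6 can't make the quarter turn from this side. The other side works (q6 from about −0.95 to −2.55). I'll swing the level dish round, kept clear of the camera, to the opposite square pose, hold again, then do the quarter turn.

```bash
cat >> h.py <<'E'
def check(env):
    print(env.read_ee_pos().round(4),env.read_tcp_rot().round(3),env.read_q().round(2)[5],env.read_t(),env.read_width(),env.read_contact_force().round(2))
    for n in("top","side"):
        g=env.get_image(n);P=np.array([.5983,.1301,.17]);u=proj(g,P).astype(int)
        for nm,R,f,Q in(("bead",16,lambda r,gg,b:(r>1.8*gg)&(r>1.8*b)&(r>50),P),("dish",26,lambda r,g,b:((b>.8*r)&(b>75))|((r>1.8*g)&(r>1.8*b)),P-[0,0,.0065])):
            try: c,a,m,s=blob(g,(u[0]-R,u[1]-R,u[0]+R,u[1]+R),f);print(n,nm,(c-proj(g,Q)).round(2),a,s)
            except ValueError: print(n,nm,"none")
E
python3 - <<'E'
from plant import env
from h import *
y=W+np.pi/2
env.movel([.50,.12,Z],[np.pi,0,y+np.pi/2],.035)
env.movel(grip(y+np.pi,F)+[Z],[np.pi,0,y+np.pi-2*np.pi],.05)
check(env)
E
```

```text
[0.6242 0.2162 0.109 ] [ 3.142 -0.    -1.864] -0.94 51.6 0.12063403904892377 [ 0.14 -0.25 -2.42]
top bead [ 0.5 -0.1] 26 [272 179   6   6]
top dish [-1.28  0.25] 589 [258 169  29  28]
side bead [ 1.24 -1.44] 27 [289 227   5   7]
side dish [ 9.56 -1.08] 279 [288 221  21  25]
```

```bash
python3 - <<'E'
from plant import env
from h import *
env.wait(1.8)
env.movel(grip(W,F)+[Z],[np.pi,0,W],.033);env.wait(.5)
check(env)
E
```

```text
[0.5121 0.1561 0.109 ] [ 3.142  0.    -0.293] -2.55 58.0083 0.12043008324506743 [ 0.69  0.56 -1.86]
top bead [-0.35 -0.83] 26 [271 179   6   5]
top dish [0.84 0.29] 536 [261 169  27  28]
side bead [-1.98  0.05] 55 [284 228   9   8]
side dish [0.45 1.3 ] 807 [271 221  40  28]
```

The bead sits about 3–4 mm toward the lens from the target, so I'll make a small correction and hand in.

```bash
python3 - <<'E'
from plant import env
from h import *
p=grip(W,F-[.0033,0]);env.movel(p+[Z],[np.pi,0,W],.01);env.wait(1.0)
check(env);print(env.finish_job())
E
```

```text
[0.5089 0.1561 0.109 ] [-3.142 -0.    -0.293] -2.55 59.5917 0.121403543332026 [-0.14  0.63 -2.49]
top bead [-0.36  0.06] 27 [271 179   6   6]
top dish [0.61 1.19] 535 [261 170  26  28]
side bead [-0.62  0.06] 56 [285 228   9   8]
side dish [1.59 1.32] 807 [272 221  40  28]
the job is handed in; nothing more can be done
None
```

I handed the job in at 59.6 s (limit 72 s), with the arm holding the dish level and still at the camera spot, handle pointing away from the lens and the bead measured within about 2 mm of my estimate of that spot, roughly 4 mm off the dish's middle; because joint 6 couldn't turn from the first square side, I also held it square on the other side before the quarter turn, and the verdict wasn't shown.

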